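# Seat the jar on the mill and hold the lever at its third click

## Task

Take the slim jar that stands upside down on its wide blade cap and lower it gently, cap down, into the round well of the white jar mill until you feel it sit on the bottom; let go of it. Only then press the mill's black front lever straight down past its first two clicks to the third, at the bottom of its travel, without forcing it, and finish while still holding it down there with the fingers against its spring. Leave the other jars alone.

Things in the scene. Friction and masses are not known exactly. Their poses are not given: they have to be found in the camera images.
- mill_jar: The jar to be milled: a slim glass jar turned upside down, 110 mm tall overall. Its lower 22 mm is a plain steel blade cap 58 mm in diameter, above it smooth glass 52 mm in diameter with a rounded closed top; no lid on top. 0.2 to 0.42 kg. Origin at the centre of its underside, z up; round, so its yaw does not matter. Grip it across the glass, e.g. 80 mm above its underside.
- mill: The jar mill, fixed to the counter: a white box 210 mm long (its x), 130 mm wide (its y), 78 mm high. Origin at the centre of its underside. Its own -x end is the front, with a steel face plate and the black lever; the well is in the top, 35 mm to +x of the origin. Its -x end faces roughly towards the world's +y, turned up to 0.5 rad either way.
- well (a point): Centre of the floor of the mill's round well, 54 mm above the counter. The well is 62 mm in diameter and 24 mm deep, with a 3 mm chamfer at its mouth (78 mm above the counter). When home, the underside of the jar's cap rests here and the jar's top is 164 mm above the counter.
- jar_foot (a point): Centre of the underside of the jar's blade cap (same point as the origin of the jar).
- lever_top (a point): Point on the upper face of the lever tab, moving with it: on the mill's centre line, 28 mm out along the tab. The tab is black, 46 mm long (out from the mill's front end), 42 mm wide, 10 mm thick, its upper face 66 mm above the counter at rest and 30 mm when fully down. Axes as the mill's. Press it from above with closed fingertips.
- lever (a joint): How far the lever is pressed straight down, m: 0 at rest (up), clicks at 0.012 and 0.024, third click at 0.036, also its firm end stop. It springs back up from anywhere when let go. Pushing takes 3 to 14 N, rising and falling at each click; held at the bottom, its spring pushes back about 10 N. At the third click means over 0.033. Keep the push under 50 N.
- slim_jar: Bystander: a similar slim jar standing the right way up, 110 mm tall, 54 mm in diameter, with a steel lid on TOP and no wide cap below. Origin at the centre of its underside. Leave it alone.
- short_jar: Bystander: a short wide jar, 84 mm tall, 68 mm in diameter, with a white lid. Origin at the centre of its underside. Leave it alone.
- tall_jar: Bystander: a big jar, 150 mm tall, 92 mm in diameter, with a brass lid. Origin at the centre of its underside. Leave it alone.
Mind the look-alikes: they are no part of the job. What is shaped like the mill_jar but green is not meant.

How it is judged:
By the outcome, as a careful person would: the job done as asked, in the order asked, and still so for the second after the job is handed in, while the arm keeps its last pose, push and grip.
It also fails if it takes over 56 s, if anything falls off the work surface, if the arm or the gripper's body presses on something with over 40 N, if the wrist force passes 120 N, or if a joint passes its speed limit or range.

## Robot

A 7-joint arm with a two-finger parallel gripper is mounted at the origin on the work surface. World frame = base frame: x ahead of the robot, y to its left, z up, the work surface at z = 0. Lengths are in m, angles in rad, forces in N, time in s.
With the tool pointing down it reaches from about 0.35 to 0.9 m from the base axis. Payload 8.1 kg.
Tool frame: the origin (TCP) lies midway between the tips of the shut fingers; the grasp point (between the pads) lies 19 mm behind it; z points along the fingers, y is the line along which they close (so a half turn about z gives the same grasp; the last joint's range is limited). The gripper opens to 92 mm and grips with 3 to 60 N. Pads are 19 mm wide; open, the fingers measure 130 mm over their backs; the gripper's body (75 mm by 190 mm) begins 47 mm behind the grasp point.
Start: joints at [1.078, 0.434, 0.025, 1.573, -0.012, 1.134, -0.075], TCP at [0.237, -0.578, 0.189] pointing down, gripper open.
Joint ranges: [-2.62, 2.62], [-0.44, 2.09], [-1.27, 1.32], [0.08, 2.57], [-1.32, 4.46], [0.12, 2], [-2.74, 2.74]. Speed limits (rad/s): [2.22, 2.22, 3.01, 3.01, 3.14, 3.14, 3.14].

## Interface

Orientations are given as a 3x3 rotation matrix whose columns are the frame's x, y, z axes.
In Python, from plant import sensors, camera, workorder gives the robot as it stands.
- The arm moves only by the tool carry_out, never from a script. Its argument "increments" is one flat list of numbers, 6 for each row, row after row: the shift along the tool's x, y, z in mm, then the turn, a rotation vector about the tool's x, y, z in degrees. In form: [tx, ty, tz, ax, ay, az, tx, ty, tz, ax, ay, az, ...]. A call has 1 to 5 rows; each row shifts and turns the commanded pose from where the row before left it, along the tool's axes as they then stand; what a row does not reach is not made up. A row lasts 1/10 s, in which the tool goes at most 50 mm and 8.59 degrees, less where a joint would pass 70% of its speed; a pose out of reach is approached as far as the arm can. A call with a gripper value outside its range is refused whole. "hand" is the finger opening in mm, from 0 to 91.8, set as the call begins (left out, the last holds). The fingers move at their own pace and stop on an object; "newtons" is the grip in N (left out, the last holds). Time passes only in rows, so rows that do not move let the fingers close. It gives the time, the measured TCP pose, the force, the opening and the grip force at its end, in the units of the state.
- sensors.get_state(): the state, without advancing time (a new reading comes with each control period).
- camera(name): name is "scene" or "top" or "wrist"; returns a dict with "pixels" (400x640x3 uint8, red, green, blue), "K" (3x3 intrinsics, pixels), "rvec" (rotation vector, rad) and "tvec" (3), from world to camera coordinates, as OpenCV has them. Camera axes: x right, y down, z forward; pixel columns grow to the right and rows downward; lengths in m; the calibration is good to about 2 mm. A picture is of the moment at which its call begins. There is no depth.
- workorder.sign_off(): hands the job in; it is judged then, once.
The state is a dict: "time_s": time; "q": joint angles; "qd": joint speeds; "tau": joint torques, N m; "position": TCP position; "ee_rot": TCP orientation; "contact_force": force on the tool from outside, world axes, zero at the start; "ft_torque": the same for the moment, N m; "grip_width": opening from 0.0 (shut) to 1.0 (fully open); "grasp_force": force on a finger pad.
Only numpy, scipy, OpenCV 4.12 (cv2) and the standard library are available. Lean on these libraries where they do the work, as an engineer would, in place of code of your own. Each camera call takes 0.05 s, during which the arm holds its last target. There are 200 camera calls.

## Working session

There is one attempt and no reset: what is moved stays moved. The work goes in short steps, Python scripts to look and compute and a tool call to move; the robot and the scene stay as the last step left them, time stands still between calls to the robot, and variables do not carry over. Pictures are saved under pics/ and viewed, at most 10 in all, crops included, and the job is handed in when it is done.

Besides the shell and the picture viewer there is one more tool, called after "Emit:" as name(argument=value, ...) on one line, values as JSON. carry_out: Moves the arm, as the interface text tells. Its arguments: {"type":"object","properties":{"increments":{"type":"array"},"hand":{"type":"number"},"newtons":{"type":"number"}},"required":["increments"]}

```bash
mkdir -p pics
cat > h.py <<'E'
import numpy as np, cv2
from plant import sensors, camera, workorder
def snap(n,f):
    c=camera(n); cv2.imwrite(f'pics/{f}.png',c['pixels'][:,:,::-1]); np.savez(f'pics/{f}.npz',**c); return c
def ray(c,uv,z):
    R=cv2.Rodrigues(np.array(c['rvec'],float))[0]; t=np.array(c['tvec'],float).ravel()
    o=-R.T@t; d=R.T@np.linalg.inv(c['K'])@np.array([uv[0],uv[1],1.]); return o+d*(z-o[2])/d[2]
def proj(c,p):
    return cv2.projectPoints(np.array(p,float).reshape(-1,3),np.array(c['rvec'],float),np.array(c['tvec'],float),np.array(c['K'],float),None)[0].reshape(-1,2)
E
python3 - <<'E'
from h import *
for n in ('scene','top'):
    c=snap(n,n+'0'); R=cv2.Rodrigues(np.array(c['rvec'],float))[0]; print(n,-R.T@np.array(c['tvec']).ravel(),R[2],c['K'][0,0])
a=[cv2.imread(f'pics/{n}0.png') for n in('scene','top')]
s=sensors.get_state(); print(s['time_s'],s['position'],np.round(s['ee_rot'],3),s['contact_force'])
E
```

```text
scene [ 1.1559242  -0.25624853  0.85210118] [-0.55825177  0.29679876 -0.774768  ] 430.55362355699185
top [0.41788444 0.06103351 1.04054706] [ 0.16355316  0.00660137 -0.98651244] 488.85175221095943
0.1 [ 0.23725727 -0.57767331  0.18853837] [[ 0.925  0.38  -0.001]
 [ 0.38  -0.925  0.001]
 [-0.    -0.001 -1.   ]] [-0.07242636 -0.01080335 -0.07737185]
```

View pics/scene0.png

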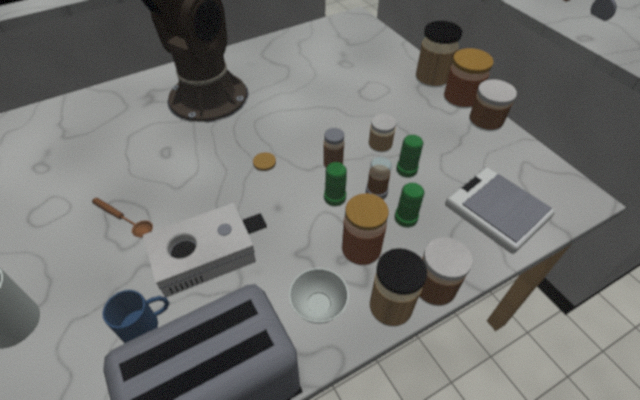

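View pics/top0.png

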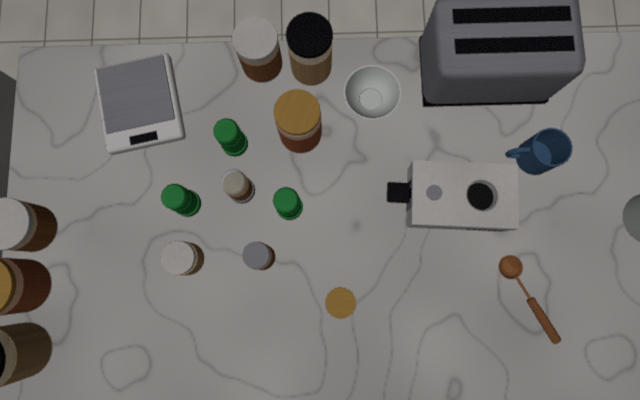

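Run:
```python
from h import *
t=cv2.imread('pics/top0.png'); s=cv2.imread('pics/scene0.png')
f=lambda im,x,y,w,h,k:cv2.resize(im[y:y+h,x:x+w],None,fx=k,fy=k,interpolation=cv2.INTER_CUBIC)
a=f(t,200,160,80,60,5); b=f(t,380,150,150,90,5)[:, :750]
c=f(s,340,140,80,60,5)
cv2.imwrite('pics/c1.png',np.vstack([np.hstack([a,c]),cv2.resize(f(t,380,145,160,60*160//160+40,5),(800,500))[:,:]])[:800])
im=cv2.imread('pics/c1.png'); cv2.imwrite('pics/c1.png',cv2.resize(im,(600,600)) if im.shape[0]>600 else im)
# just jar crops + mill crop
cv2.imwrite('pics/c1.png',np.vstack([np.hstack([a,c]),f(t,375,155,160,60,5)]))
c=dict(np.load('pics/top0.npz'))
g=cv2.cvtColor(t,cv2.COLOR_BGR2GRAY)
# mill top: bright; well: dark
sub=(slice(150,240),slice(380,530)); m=np.zeros_like(g); m[sub]=(g[sub]<45)*255
for q in cv2.findContours(m,0,1)[0]:
    if cv2.contourArea(q)>100: 
        print('dark',cv2.contourArea(q),cv2.boundingRect(q),cv2.fitEllipse(q),cv2.minAreaRect(q))
print(g[195,400:530:6], g[150:240:5,450])
```

```text
dark 490.5 (468, 183, 25, 27) ((479.9107666015625, 195.83377075195312), (23.0808162689209, 27.17508316040039), 144.46624755859375) ((480.0, 196.0), (26.0, 24.0), 90.0)
dark 406.5 (387, 181, 24, 23) ((399.03253173828125, 191.9546661376953), (21.861553192138672, 26.457630157470703), 83.96903228759766) ((398.5, 192.0), (22.0, 23.0), 90.0)
dark 171.0 (517, 152, 13, 21) ((524.2584838867188, 160.92068481445312), (12.064680099487305, 21.07757568359375), 173.29335021972656) ((523.0, 162.0), (20.0, 12.0), 90.0)
[ 21  17 123 145 145 104 103 139 144 142 141 110  18  16  17  18  92 141
 143 144 132 133] [135 126 136 141 140 142 141 143 142 145 147 144 143 145 144 124 132 132]
```

View pics/c1.png

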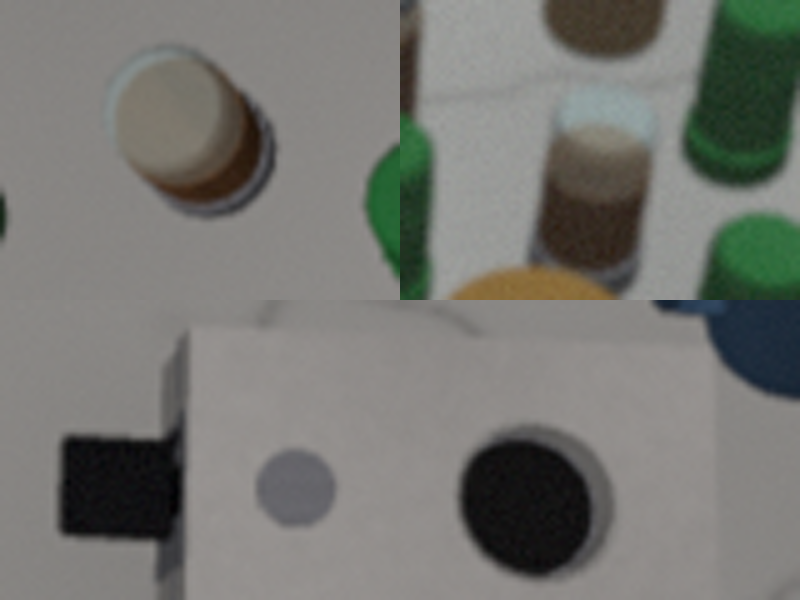

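```bash
cat > m.py <<'E'
from h import *
from scipy.optimize import least_squares
c=dict(np.load('pics/top0.npz'))
P=np.array([(275,150),(270,175),(254,200),(232,214),(210,217),(185,209)])/5+[200,160]-.4
W=np.array([ray(c,p,0)[:2] for p in P])
r=least_squares(lambda q:np.linalg.norm(W-q,axis=1)-.029,W.mean(0)+[.02,.02]); jar=r.x
print('jar',jar,r.fun*1e3)
# check by top disc
T=np.array([(105,115),(118,72),(165,43),(210,62)])/5+[200,160]-.4
for z in(.095,.105):
    print(z,[np.round(np.linalg.norm(ray(c,p,z)[:2]-jar)*1e3,1) for p in T])
well=ray(c,(482.0,194.9),.078)[:2]; lev=ray(c,(387.2,191.8),.066)[:2]
print('well',well,'levtip',lev,np.linalg.norm(well-lev),'expect',.035+.105+.046)
g=cv2.imread('pics/top0.png',0)
# far top edge line of mill
u=(well-lev)/np.linalg.norm(well-lev); print('yaw mill x',np.degrees(np.arctan2(u[1],u[0])))
a,b=[ray(c,p,.078)[:2] for p in((375+190/5,155+325/5),(375+715/5,155+343/5))]
e=b-a; print('edge',np.degrees(np.arctan2(e[1],e[0])),np.linalg.norm(e))
print('levertop',well-u*(.035+.105+.028),'by tip',lev+u*.018)
s=dict(np.load('pics/scene0.npz')); print('scene proj',proj(s,[[*jar,0],[*jar,.11],[*well,.078]]))
E
python3 m.py
```

```text
jar [0.60420253 0.23484722] [-0.69672287 -0.42966383  0.45742609  0.83943632  0.29412772 -1.34709718]
0.095 [np.float64(25.6), np.float64(25.6), np.float64(26.6), np.float64(24.3)]
0.105 [np.float64(23.8), np.float64(22.7), np.float64(24.3), np.float64(23.9)]
well [ 0.5676755  -0.25698963] levtip [ 0.5805888 -0.0707395] 0.18669725073046892 expect 0.186
yaw mill x -93.96614600863911
edge -93.36318515694161 0.2061047822866928
levertop [ 0.57929556 -0.08939197] by tip [ 0.57934379 -0.08869639]
scene proj [[376.92609919 193.6487244 ]
 [381.82203788 163.86387781]
 [182.15487066 245.40504849]]
```

Run:
```python
from h import *
c=dict(np.load('pics/top0.npz')); j=np.array([.604,.235])
for n,p,z in(('tall',(298,112),.15),('g1',(229,132),.11),('g2',(178,197),.11),('g3',(287,202),.11),('white',(180,258),.084),('slim',(257,254),.11),('orange2',(310,36),.15)):
    w=ray(c,p,z)[:2]; d=w-j; print(n,w,'d',np.linalg.norm(d),'ang',np.degrees(np.arctan2(d[1],d[0])))
s=sensors.get_state();print(s['time_s'])
```

```text
tall [0.72445263 0.10277981] d 0.17886031962035995 ang -47.66647211631671
g1 [0.70067034 0.24160833] d 0.09689595170458011 ang 3.9106230750358066
g2 [0.57305875 0.33947   ] d 0.10895568973199932 ang 106.49789262693507
g3 [0.55810817 0.12874153] d 0.11574507522558712 ang -113.3589687861433
white [0.45691693 0.34043614] d 0.18097018488674357 ang 144.3652454685548
slim [0.45996309 0.18680749] d 0.15188532216254216 ang -161.50056009355194
orange2 [0.8784424  0.07687649] d 0.3167359669052266 ang -29.948947332468823
0.1
```

Emit:
carry_out(increments=[0,0,0,0,0,-8.2,0,0,0,0,0,-8.2,0,0,0,0,0,-8.2,0,0,0,0,0,-8.2,20,-4,0,0,0,0], hand=82)

```text
time_s: 0.6
position: [0.2434, -0.5611, 0.1885]
ee_rot: [[0.57, 0.822, -0.001], [0.822, -0.57, -0.0], [-0.001, -0.001, -1.0]]
contact_force: [0.1, 0.1, 0.8]
grip_width: 0.893
grasp_force: 0.0
```

Emit:
carry_out(increments=[40,-7.5,0,0,0,0,40,-7.5,0,0,0,0,40,-7.5,0,0,0,0,40,-7.5,0,0,0,0,40,-7.5,0,0,0,0])

```text
time_s: 1.1
position: [0.3294, -0.3722, 0.189]
ee_rot: [[0.572, 0.82, -0.0], [0.82, -0.572, 0.0], [-0.0, -0.0, -1.0]]
contact_force: [1.3, -0.0, -0.5]
grip_width: 0.892
grasp_force: 0.0
```

Emit:
carry_out(increments=[40,-7.5,0,0,0,0,40,-7.5,0,0,0,0,40,-7.5,0,0,0,0,40,-7.5,0,0,0,0,40,-7.5,0,0,0,0])

```text
time_s: 1.6
position: [0.4129, -0.1868, 0.1891]
ee_rot: [[0.572, 0.82, -0.0], [0.82, -0.572, -0.0], [-0.0, -0.0, -1.0]]
contact_force: [1.1, -0.1, -0.1]
grip_width: 0.889
grasp_force: 0.0
```

Emit:
carry_out(increments=[40,-7.5,0,0,0,0,40,-7.5,0,0,0,0,40,-7.5,0,0,0,0,40,-7.5,0,0,0,0,40,-7.5,0,0,0,0])

```text
time_s: 2.1
position: [0.4966, -0.0014, 0.189]
ee_rot: [[0.572, 0.82, -0.0], [0.82, -0.572, -0.0], [-0.0, -0.0, -1.0]]
contact_force: [0.2, -0.6, -0.2]
grip_width: 0.894
grasp_force: 0.0
```

Emit:
carry_out(increments=[40,-8,0,0,0,0,40,-8,0,0,0,0,40,-8,0,0,0,0,40,-8,0,0,0,0,40,-8,0,0,0,0])

```text
time_s: 2.6
position: [0.5782, 0.1854, 0.1888]
ee_rot: [[0.572, 0.82, -0.001], [0.82, -0.572, -0.0], [-0.001, -0.0, -1.0]]
contact_force: [0.4, 0.0, -0.9]
grip_width: 0.891
grasp_force: 0.0
```

Emit:
carry_out(increments=[30,-5,0,0,0,0,10,0,0,0,0,0,0,0,0,0,0,0,0,0,0,0,0,0])

```text
time_s: 3.0
position: [0.5964, 0.2181, 0.1888]
ee_rot: [[0.573, 0.82, -0.001], [0.82, -0.573, -0.001], [-0.002, 0.0, -1.0]]
contact_force: [0.4, 0.7, 0.2]
grip_width: 0.897
grasp_force: 0.0
```

Run:
```python
from h import *
c=snap('wrist','w1'); s=sensors.get_state(); p=np.array(s['position']); R=np.array(s['ee_rot'])
print(p, (R.T@(np.array([.604,.235,p[2]])-p))*1e3)
print(proj(c,[[.604,.235,0],[.604,.235,.11],[.604,.235,.1]]))
```

```text
[0.59651316 0.21774939 0.18902075] [18.42685881 -3.75317354 -0.02681961]
[[315.53055515 148.51294374]
 [314.46740012 170.99363592]
 [314.59582655 168.27802532]]
```

View pics/w1.png

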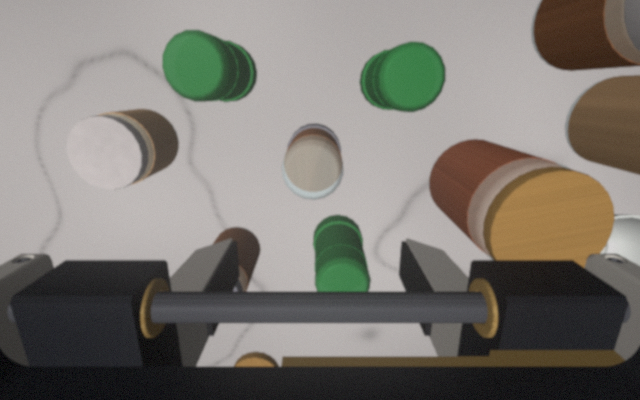

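Run:
```python
from h import *
c=dict(np.load('pics/w1.npz')); s=sensors.get_state(); X=np.array(s['ee_rot'])[:,0]; j=np.array([.604,.235,0])
for z,r in((0,.029),(.022,.029),(.1,.026),(.105,.023)): print(z,proj(c,[j+[0,0,z]+X*r,j+[0,0,z]-X*r]).round(1).tolist())
g=cv2.imread('pics/w1.png',0); print(g[114:134,313],g[190:206,313]); print(g[160,276:292],g[160,334:350]); print(g[128,284:300],g[128,326:342])
```

```text
0 [[315.5, 122.0], [315.6, 173.9]]
0.022 [[315.3, 124.0], [315.4, 178.7]]
0.1 [[314.5, 137.1], [314.7, 197.8]]
0.105 [[314.5, 141.7], [314.6, 196.2]]
[178 178 174 178 179 179 178 174 168 142 110 111 119 115  97  83  76  78
  79  82] [161 167 180 186 191 187 184 172 161 164 176 181 183 182 185 185]
[179 177 180 181 182 180 176 170 161 156 156 163 163 162 161 163] [149 142 134 124 113 109 106 120 149 170 178 182 183 181 181 177]
[179 182 179 177 176 179 177 178 178 180 179 180 175 169 155 140] [112 110 119 133 154 167 175 176 179 179 179 177 178 177 180 178]
```

Emit:
carry_out(increments=[18.5,-4.8,0,0,0,0,0,0,10,0,0,0,0,0,25,0,0,0,0,0,25,0,0,0,0,0,25,0,0,0])

```text
time_s: 3.55
position: [0.603, 0.2355, 0.103]
ee_rot: [[0.573, 0.82, -0.0], [0.82, -0.573, -0.001], [-0.001, 0.001, -1.0]]
contact_force: [0.1, -0.4, -0.6]
grip_width: 0.892
grasp_force: 0.0
```

Emit:
carry_out(increments=[0,0,20,0,0,0,0,0,15,0,0,0,0,0,6,0,0,0,0,0,0,0,0,0,0,0,0,0,0,0])

```text
time_s: 4.05
position: [0.6038, 0.2378, 0.0641]
ee_rot: [[0.572, 0.82, 0.001], [0.82, -0.572, 0.0], [0.001, 0.001, -1.0]]
contact_force: [0.3, 0.5, -0.5]
grip_width: 0.894
grasp_force: 0.0
```

Emit:
carry_out(increments=[-2,0,0,0,0,0,0,0,0,0,0,0])

```text
time_s: 4.25
position: [0.6026, 0.236, 0.0641]
ee_rot: [[0.572, 0.82, 0.001], [0.82, -0.572, 0.0], [0.001, 0.001, -1.0]]
contact_force: [-0.6, -0.8, 0.5]
grip_width: 0.894
grasp_force: 0.0
```

Emit:
carry_out(increments=[0,0,0,0,0,0,0,0,0,0,0,0,0,0,0,0,0,0,0,0,0,0,0,0,0,0,0,0,0,0], hand=44, newtons=18)

```text
time_s: 4.75
position: [0.6023, 0.236, 0.0632]
ee_rot: [[0.572, 0.82, 0.0], [0.82, -0.572, -0.0], [0.0, 0.0, -1.0]]
contact_force: [0.5, -1.0, -0.6]
grip_width: 0.543
grasp_force: 18.0
```

Emit:
carry_out(increments=[0,0,0,0,0,0,0,0,0,0,0,0,0,0,0,0,0,0])

```text
time_s: 5.05
position: [0.6023, 0.236, 0.0632]
ee_rot: [[0.572, 0.82, 0.0], [0.82, -0.572, -0.0], [0.0, 0.0, -1.0]]
contact_force: [0.4, -0.5, -0.1]
grip_width: 0.548
grasp_force: 18.0
```

Emit:
carry_out(increments=[0,0,-3,0,0,0,0,0,-10,0,0,0,0,0,-20,0,0,0,0,0,-30,0,0,0,0,0,-30,0,0,0], newtons=22)

```text
time_s: 5.55
position: [0.6016, 0.236, 0.1575]
ee_rot: [[0.571, 0.821, -0.001], [0.821, -0.571, -0.0], [-0.001, -0.001, -1.0]]
contact_force: [0.2, 0.4, -1.1]
grip_width: 0.545
grasp_force: 22.0
```

Emit:
carry_out(increments=[0,0,-25,0,0,0,0,0,-15,0,0,0,0,0,-7,0,0,0,0,0,0,0,0,0,0,0,0,0,0,0])

```text
time_s: 6.05
position: [0.6016, 0.2356, 0.202]
ee_rot: [[0.572, 0.82, -0.002], [0.82, -0.572, -0.001], [-0.002, -0.001, -1.0]]
contact_force: [0.1, 0.2, -2.1]
grip_width: 0.542
grasp_force: 22.0
```

Run:
```python
from h import *
w=snap('wrist','w2')['pixels'][:,:,::-1]; s=snap('scene','s2')['pixels'][:,:,::-1]
cv2.imwrite('pics/m2.png',np.hstack([w[150:400,150:500],cv2.resize(s[80:230,290:450],None,fx=5/3,fy=5/3)]))
st=sensors.get_state(); print(st['position'],st['contact_force'],st['ft_torque'])
```

```text
[0.60148929 0.2355907  0.20170434] [-0.58252067 -0.1585739  -2.5063319 ] [-0.06126817 -0.06284716  0.0789814 ]
```

View pics/m2.png

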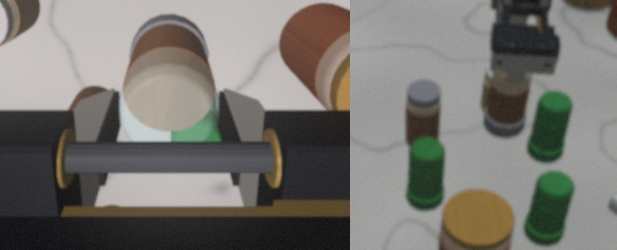

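Run:
```python
from h import *
c=dict(np.load('pics/w2.npz')); s=sensors.get_state(); R=np.array(s['ee_rot']); p=np.array(s['position'])
g=cv2.cvtColor(c['pixels'],cv2.COLOR_RGB2GRAY)
print(g[158:176,319]); print(g[192,275:300],g[192,340:368])
for dx in(-.003,0,.003):
    f=p+R[:,0]*dx+R[:,2]*.0632; print(dx,proj(c,[f+R[:,0]*.029,f-R[:,2]*.022+R[:,0]*.029,f,f-R[:,2]*.022-R[:,1]*.029,f-R[:,2]*.022+R[:,1]*.029]).round(1).tolist())
# route: displacement to above well
Rw=R; print('to well in tool mm',(R.T@(np.array([.5677,-.257,p[2]])-p))*1e3)
```

```text
[190 191 189 192 186 165 135 107  91  92  94 103 122 136 138 123 100  89]
[194 196 193 195 192 189 174 151 133 136 135 122 104  94  88  88  88  88
  89  91  88  93  89  88  87] [ 67  64  62  65  61  63  61  61  62  65  82 104 123 127 131 146 172 189
 192 192 193 194 194 193 191 192 192 193]
-0.003 [[318.6, 165.8], [318.6, 172.4], [318.6, 201.9], [278.7, 211.4], [358.5, 211.3]]
0 [[318.6, 161.9], [318.6, 168.2], [318.6, 198.3], [278.6, 207.4], [358.7, 207.4]]
0.003 [[318.6, 158.0], [318.6, 164.0], [318.6, 194.6], [278.5, 203.5], [358.8, 203.5]]
to well in tool mm [-423.47749982  253.87745237    0.60373979]
```

Emit:
carry_out(increments=[-10,6,0,0,0,0,-20,12,0,0,0,0,-30,18,0,0,0,0,-30,18,0,0,0,0,-30,18,0,0,0,0])

```text
time_s: 6.65
position: [0.592, 0.094, 0.2026]
ee_rot: [[0.572, 0.82, -0.001], [0.82, -0.572, -0.001], [-0.001, -0.0, -1.0]]
contact_force: [0.1, -0.3, -3.5]
grip_width: 0.539
grasp_force: 22.0
```

Emit:
carry_out(increments=[-30,18,0,0,0,0,-30,18,0,0,0,0,-30,18,0,0,0,0,-30,18,0,0,0,0,-30,18,0,0,0,0])

```text
time_s: 7.15
position: [0.5798, -0.0805, 0.2028]
ee_rot: [[0.572, 0.82, -0.001], [0.82, -0.572, -0.0], [-0.001, -0.0, -1.0]]
contact_force: [0.5, -1.1, -2.3]
grip_width: 0.543
grasp_force: 22.0
```

Emit:
carry_out(increments=[-30,18,0,0,0,0,-30,18,0,0,0,0,-30,18,0,0,0,0,-30,18,0,0,0,0,-20,12,0,0,0,0])

```text
time_s: 7.65
position: [0.5678, -0.2453, 0.2026]
ee_rot: [[0.575, 0.818, -0.001], [0.818, -0.575, -0.001], [-0.002, -0.0, -1.0]]
contact_force: [0.3, 0.2, -2.1]
grip_width: 0.544
grasp_force: 22.0
```

Emit:
carry_out(increments=[-12.5,8,0,0,0,0,0,0,0,0,0,0,0,0,0,0,0,0,0,0,0,0,0,0,0,0,0,0,0,0])

```text
time_s: 8.15
position: [0.5694, -0.254, 0.2034]
ee_rot: [[0.57, 0.822, 0.0], [0.822, -0.57, 0.0], [0.001, -0.0, -1.0]]
contact_force: [0.4, -0.1, -1.9]
grip_width: 0.543
grasp_force: 22.0
```

Run:
```python
from h import *
w=snap('wrist','w3'); st=sensors.get_state(); p=np.array(st['position']); R=np.array(st['ee_rot'])
print(p,(R.T@(np.array([.5677,-.257,p[2]])-p))*1e3)
th=np.linspace(0,6.28,40); im=w['pixels'][:,:,::-1].copy()
for q in proj(w,[[.5677+.031*np.cos(t),-.257+.031*np.sin(t),.078] for t in th]): cv2.circle(im,tuple(np.round(q).astype(int).tolist()),0,(0,0,255),-1)
cv2.imwrite('pics/w3.png',im)
```

```text
[ 0.56935477 -0.25430941  0.20338939] [-3.15392261e+00  1.74128209e-01 -1.19095078e-03]
```

View pics/w3.png

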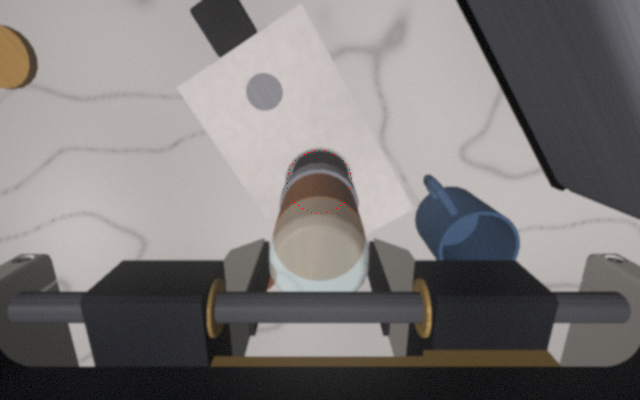

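Emit:
carry_out(increments=[-2,0,5,0,0,0,0,0,20,0,0,0,0,0,20,0,0,0,0,0,7,0,0,0,0,0,0,0,0,0])

```text
time_s: 8.7
position: [0.567, -0.2571, 0.1501]
ee_rot: [[0.572, 0.821, -0.002], [0.821, -0.572, 0.001], [-0.001, -0.002, -1.0]]
contact_force: [0.8, -0.2, -1.7]
grip_width: 0.542
grasp_force: 22.0
```

Emit:
carry_out(increments=[0,0,0,0,0,0,0,0,0,0,0,0])

```text
time_s: 8.9
position: [0.5686, -0.2576, 0.1523]
ee_rot: [[0.572, 0.82, 0.002], [0.82, -0.572, -0.001], [0.0, 0.002, -1.0]]
contact_force: [-0.6, -0.2, -1.7]
grip_width: 0.542
grasp_force: 22.0
```

Run:
```python
from h import *
w=snap('wrist','w4'); st=sensors.get_state(); p=np.array(st['position']); R=np.array(st['ee_rot'])
print(p,(R.T@(np.array([.5677,-.257,p[2]])-p))*1e3)
X,Y,Z=R.T; f=p-X*.001+Z*.0632
im=w['pixels'][:,:,::-1].copy()
for t in np.linspace(0,6.28,40):
    d=X*np.cos(t)+Y*np.sin(t); a=np.array([.5677,-.257,.078])
    for q,k in((a+d*.031,(0,0,255)),(f+d*.029,(0,255,0))): cv2.circle(im,tuple(np.round(proj(w,q)[0]).astype(int).tolist()),0,k,-1)
cv2.imwrite('pics/w4.png',cv2.resize(im[110:260,230:400],None,fx=4,fy=4,interpolation=cv2.INTER_NEAREST)[:600])
```

```text
[ 0.56854811 -0.25759092  0.15227207] [-7.53688135e-05 -1.03367693e+00 -1.74393385e-03]
```

View pics/w4.png

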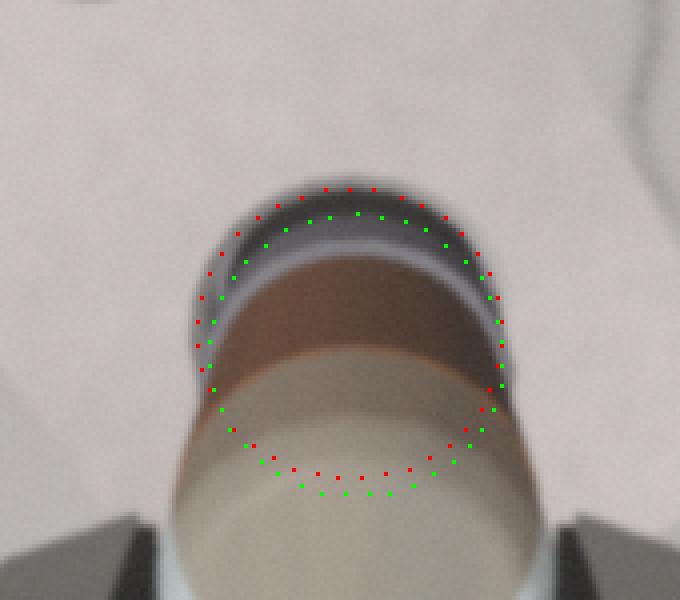

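Emit:
carry_out(increments=[0.5,-1.2,3,0,0,0,0,0,3,0,0,0,0,0,3,0,0,0,0,0,3,0,0,0,0,0,2,0,0,0])

```text
time_s: 9.45
position: [0.567, -0.2564, 0.1368]
ee_rot: [[0.572, 0.82, -0.0], [0.82, -0.572, 0.0], [-0.0, -0.0, -1.0]]
contact_force: [-0.4, 0.4, -2.4]
grip_width: 0.542
grasp_force: 22.0
```

Emit:
carry_out(increments=[0,0,2,0,0,0,0,0,2,0,0,0,0,0,2,0,0,0])

```text
time_s: 9.75
position: [0.5672, -0.2564, 0.1311]
ee_rot: [[0.572, 0.82, 0.0], [0.82, -0.572, -0.0], [0.0, 0.0, -1.0]]
contact_force: [0.1, 0.4, -1.6]
grip_width: 0.54
grasp_force: 22.0
```

Emit:
carry_out(increments=[0,0,2,0,0,0,0,0,2,0,0,0,0,0,2,0,0,0,0,0,2,0,0,0,0,0,2,0,0,0])

```text
time_s: 10.25
position: [0.5671, -0.2564, 0.1211]
ee_rot: [[0.572, 0.82, -0.0], [0.82, -0.572, -0.0], [-0.0, -0.0, -1.0]]
contact_force: [0.4, 0.4, -2.1]
grip_width: 0.539
grasp_force: 22.0
```

Emit:
carry_out(increments=[0,0,1,0,0,0,0,0,1,0,0,0,0,0,0,0,0,0])

```text
time_s: 10.55
position: [0.5671, -0.2564, 0.1191]
ee_rot: [[0.572, 0.82, -0.0], [0.82, -0.572, 0.0], [-0.0, -0.0, -1.0]]
contact_force: [0.3, -0.1, -2.6]
grip_width: 0.542
grasp_force: 22.0
```

Emit:
carry_out(increments=[0,0,1,0,0,0,0,0,0.5,0,0,0,0,0,0,0,0,0])

```text
time_s: 10.85
position: [0.5671, -0.2563, 0.1176]
ee_rot: [[0.572, 0.82, -0.0], [0.82, -0.572, 0.0], [-0.0, -0.0, -1.0]]
contact_force: [-0.3, -0.0, -0.6]
grip_width: 0.538
grasp_force: 22.0
```

Emit:
carry_out(increments=[0,0,0.5,0,0,0,0,0,0,0,0,0])

```text
time_s: 11.05
position: [0.5672, -0.2563, 0.1172]
ee_rot: [[0.572, 0.82, 0.0], [0.82, -0.572, -0.0], [0.0, 0.0, -1.0]]
contact_force: [0.5, 0.1, -2.6]
grip_width: 0.543
grasp_force: 22.0
```

Emit:
carry_out(increments=[0,0,0.5,0,0,0,0,0,0,0,0,0])

```text
time_s: 11.25
position: [0.5673, -0.2564, 0.1172]
ee_rot: [[0.572, 0.82, 0.0], [0.82, -0.572, -0.0], [0.0, 0.0, -1.0]]
contact_force: [-2.0, -0.1, 3.0]
grip_width: 0.542
grasp_force: 22.0
```

Emit:
carry_out(increments=[0,0,0.5,0,0,0,0,0,0,0,0,0])

```text
time_s: 11.45
position: [0.5675, -0.2564, 0.1171]
ee_rot: [[0.572, 0.82, 0.001], [0.82, -0.572, -0.0], [0.0, 0.001, -1.0]]
contact_force: [-2.9, 0.6, 7.4]
grip_width: 0.545
grasp_force: 22.0
```

Emit:
carry_out(increments=[0,0,-0.5,0,0,0,0,0,0,0,0,0,0,0,0,0,0,0,0,0,0,0,0,0,0,0,0,0,0,0], hand=74)

```text
time_s: 11.95
position: [0.5671, -0.2564, 0.1166]
ee_rot: [[0.572, 0.82, -0.0], [0.82, -0.572, 0.0], [-0.0, -0.0, -1.0]]
contact_force: [-0.5, 0.4, 0.5]
grip_width: 0.802
grasp_force: 0.0
```

Emit:
carry_out(increments=[0,0,-5,0,0,0,0,0,-10,0,0,0,0,0,-20,0,0,0,0,0,-25,0,0,0,0,0,-20,0,0,0])

```text
time_s: 12.45
position: [0.5676, -0.2564, 0.1991]
ee_rot: [[0.572, 0.82, 0.002], [0.82, -0.572, -0.001], [0.0, 0.002, -1.0]]
contact_force: [-0.4, -0.2, 0.2]
grip_width: 0.804
grasp_force: 0.0
```

Run:
```python
from h import *
w=snap('wrist','w5'); s=snap('scene','s5')['pixels'][:,:,::-1]; im=w['pixels'][:,:,::-1].copy()
cv2.imwrite('pics/m5.png',np.hstack([im[:300,120:520],cv2.resize(s[150:300,110:290],None,fx=2,fy=2)]))
st=sensors.get_state(); p=np.array(st['position']); R=np.array(st['ee_rot']); print(st['time_s'],p,st['contact_force'],st['grip_width'])
X,Y,Z=R.T; a=np.array([.5675,-.257,0])
print(proj(w,[a+[0,0,.164],a+[0,0,.076]+X*.029,a+[0,0,.1]+Y*.026,a+[0,0,.1]-Y*.026])-[120,0])
print('to lever', (R.T@(np.array([.5794,-.088,p[2]])-p))*1e3)
```

```text
12.55 [ 0.56918417 -0.25678002  0.2008439 ] [ 0.22644555 -0.13637655 -0.18566148] 0.8100088245576826
[[199.00852471 211.08205322]
 [198.72472654 149.53748928]
 [228.19736608 186.76394831]
 [169.37167503 186.68477243]]
to lever [144.31402107 -88.11602067  -0.29888766]
```

View pics/m5.png

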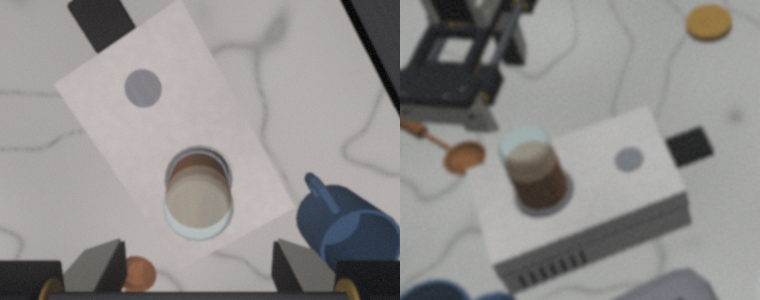

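Emit:
carry_out(increments=[24,-14,0,0,0,0,35,-22,0,0,0,0,35,-22,0,0,0,0,30,-18,0,0,0,0,20,-12,0,0,0,0])

```text
time_s: 13.05
position: [0.5771, -0.0844, 0.1969]
ee_rot: [[0.569, 0.822, 0.0], [0.822, -0.569, 0.001], [0.001, -0.001, -1.0]]
contact_force: [1.6, -0.5, -0.3]
grip_width: 0.805
grasp_force: 0.0
```

Emit:
carry_out(increments=[0,0,0,0,0,-7.8,0,0,0,0,0,-7.8,0,0,0,0,0,-7.8,0,0,0,0,0,-7.8,0,0,0,0,0,0], hand=0, newtons=30)

```text
time_s: 13.55
position: [0.577, -0.088, 0.1965]
ee_rot: [[0.062, 0.998, -0.0], [0.998, -0.062, 0.0], [0.0, -0.001, -1.0]]
contact_force: [-0.5, -0.0, 0.2]
grip_width: 0.42
grasp_force: 0.0
```

Emit:
carry_out(increments=[0,0,20,0,0,0,0,0,30,0,0,0,0,0,20,0,0,0,0,0,0,0,0,0,0,0,0,0,0,0])

```text
time_s: 14.05
position: [0.5774, -0.0877, 0.1271]
ee_rot: [[0.066, 0.998, -0.0], [0.998, -0.066, 0.0], [0.0, -0.0, -1.0]]
contact_force: [-0.0, -0.4, -0.0]
grip_width: 0.011
grasp_force: 0.0
```

Run:
```python
from h import *
w=snap('wrist','w6'); t=snap('top','t6'); s=snap('scene','s6')
st=sensors.get_state(); p=np.array(st['position']); R=np.array(st['ee_rot']); print(st['time_s'],p,st['contact_force'],st['grip_width'])
print('to lever', (R.T@(np.array([.5794,-.088,p[2]])-p))*1e3)
im=w['pixels'][:,:,::-1].copy(); u=np.array([np.cos(np.radians(-93.7)),np.sin(np.radians(-93.7)),0]); v=np.array([-u[1],u[0],0]); L=np.array([.5794,-.088,.066])
for q in (L,L-u*.018+v*.021,L-u*.018-v*.021,L+u*.028+v*.021,L+u*.028-v*.021): cv2.circle(im,tuple(np.round(proj(w,q)[0]).astype(int).tolist()),2,(0,0,255),-1)
cv2.imwrite('pics/m6.png',np.hstack([cv2.resize(im,(480,300)),cv2.resize(s['pixels'][150:300,160:320,::-1],None,fx=2,fy=2)]))
```

```text
14.2 [ 0.578285   -0.08778521  0.12816426] [-0.14208202  0.58731718  0.17680713] 0.005211598457280574
to lever [-0.14186657  1.12660322  0.00257931]
```

View pics/m6.png

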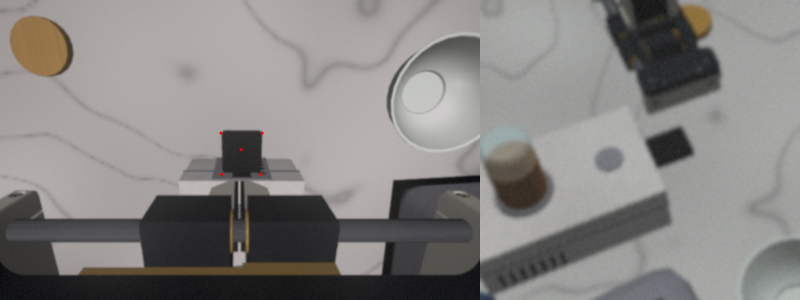

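Emit:
carry_out(increments=[0,1,15,0,0,0,0,0,20,0,0,0,0,0,14,0,0,0,0,0,4,0,0,0,0,0,0,0,0,0])

```text
time_s: 14.7
position: [0.5779, -0.0879, 0.073]
ee_rot: [[0.064, 0.998, -0.001], [0.998, -0.064, 0.0], [0.0, -0.001, -1.0]]
contact_force: [0.1, -0.6, 0.4]
grip_width: 0.011
grasp_force: 0.0
```

Emit:
carry_out(increments=[0,0,3,0,0,0,0,0,3,0,0,0,0,0,3,0,0,0,0,0,3,0,0,0,0,0,3,0,0,0])

```text
time_s: 15.2
position: [0.5784, -0.088, 0.0586]
ee_rot: [[0.064, 0.998, 0.0], [0.998, -0.064, -0.0], [-0.0, 0.0, -1.0]]
contact_force: [0.1, 0.5, -0.5]
grip_width: 0.005
grasp_force: 0.0
```

Emit:
carry_out(increments=[0,0,2,0,0,0,0,0,0,0,0,0])

```text
time_s: 15.4
position: [0.578, -0.088, 0.0564]
ee_rot: [[0.064, 0.998, -0.001], [0.998, -0.064, -0.0], [-0.0, -0.001, -1.0]]
contact_force: [0.9, -0.6, 0.1]
grip_width: 0.007
grasp_force: 0.0
```

Run:
```python
from h import *
w=snap('wrist','w7'); s=snap('scene','s7')
st=sensors.get_state(); print(st['time_s'],st['position'],st['contact_force'],st['tau'])
a=w['pixels'][140:270,250:400,::-1]; b=s['pixels'][170:260,200:300,::-1]
cv2.imwrite('pics/m7.png',np.hstack([cv2.resize(a,(450,390)),cv2.resize(b,(350,390))]))
```

```text
15.5 [ 0.57828901 -0.08793227  0.05672035] [ 0.60144819 -0.5313959   0.35729383] [ 6.61021550e-03 -6.64370298e+01 -7.92384267e+00 -2.50176662e+01
 -4.76562185e-02  7.47119280e-03 -5.36662788e-03]
```

View pics/m7.png

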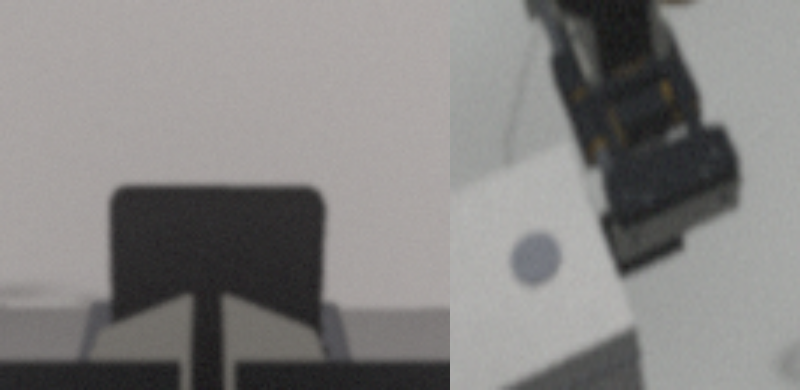

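Run:
```python
from h import *
for n in('w6','w7'):
    w=dict(np.load(f'pics/{n}.npz')); g=cv2.cvtColor(w['pixels'],cv2.COLOR_RGB2GRAY).astype(int)
    u=np.array([np.cos(np.radians(-93.7)),np.sin(np.radians(-93.7)),0]); v=np.array([-u[1],u[0],0])
    for z in(.066,.056,.05,.042):
        L=np.array([.5794,-.088,z]); print(n,z,proj(w,[L-u*.018,L+v*.021,L-v*.021]).round(1).tolist())
    r=225 if n=='w7' else 190
    print(np.where(g[r]<60)[0][[0,-1]] if 0 else [i for i in range(250,390) if (g[r,i]<90)!=(g[r,i-1]<90)],[i for i in range(140,240) if (g[i,322]<90)!=(g[i-1,322]<90)])
```

```text
w6 0.066 [[321.4, 176.7], [348.3, 199.1], [294.4, 199.2]]
w6 0.056 [[321.3, 173.6], [347.3, 195.3], [295.2, 195.4]]
w6 0.05 [[321.2, 171.9], [346.7, 193.2], [295.7, 193.3]]
w6 0.042 [[321.1, 169.7], [346.0, 190.5], [296.3, 190.5]]
[296, 349] [175, 238]
w7 0.066 [[321.2, 206.7], [357.1, 235.8], [285.2, 235.8]]
w7 0.056 [[321.1, 201.2], [355.4, 229.2], [286.7, 229.2]]
w7 0.05 [[321.0, 198.2], [354.4, 225.5], [287.5, 225.5]]
w7 0.042 [[320.9, 194.3], [353.2, 220.9], [288.6, 220.8]]
[287, 357] [202]
```

Run:
```python
from h import *
st=sensors.get_state(); p=np.array(st['position']); X,Y,Z=np.array(st['ee_rot']).T
w=dict(np.load('pics/w7.npz')); s=dict(np.load('pics/s7.npz'))
print('TCP wrist',proj(w,[p,p-Z*.019,p+X*.01,p-X*.01]).round(1).tolist())
print('scene crop TCP, lever tip corners rest/.056', ((proj(s,[p,[.5805,-.07,.066],[.5805,-.07,.056]])-[200,170])*[3.5,4.333]+[450,0]).round().tolist())
for n in ('s6','s7'):
    q=dict(np.load(f'pics/{n}.npz'))
    u=np.array([np.cos(np.radians(-93.7)),np.sin(np.radians(-93.7)),0]); v=np.array([-u[1],u[0],0])
    g=cv2.cvtColor(q['pixels'],cv2.COLOR_RGB2GRAY)
    for z in(.066,.06,.056): 
        L=np.array([.5794,-.0873,z]); print(n,z,proj(q,[L-u*.018+v*.021,L-u*.018-v*.021,L+u*.0+v*.021]).round(1).tolist())
    print(g[222:244:1,256].tolist(),g[222:244,262].tolist(),g[222:244,250].tolist())
```

```text
TCP wrist [[319.2, 229.7], [319.3, 242.9], [319.2, 214.2], [319.2, 244.6]]
scene crop TCP, lever tip corners rest/.056 [[649.0, 231.0], [673.0, 210.0], [675.0, 222.0]]
s6 0.066 [[267.5, 225.1], [260.8, 211.9], [260.1, 228.0]]
s6 0.06 [[267.7, 226.7], [261.0, 213.5], [260.3, 229.5]]
s6 0.056 [[267.9, 227.7], [261.2, 214.6], [260.5, 230.5]]
[39, 36, 36, 38, 37, 40, 43, 42, 63, 103, 139, 152, 155, 156, 157, 154, 155, 152, 157, 154, 154, 153] [40, 39, 36, 37, 32, 44, 72, 118, 141, 157, 155, 154, 157, 155, 155, 155, 157, 156, 156, 154, 156, 155] [38, 40, 39, 35, 34, 32, 37, 43, 39, 32, 55, 94, 133, 150, 157, 157, 161, 165, 168, 172, 175, 175]
s7 0.066 [[267.5, 225.1], [260.8, 211.9], [260.1, 228.0]]
s7 0.06 [[267.7, 226.7], [261.0, 213.5], [260.3, 229.5]]
s7 0.056 [[267.9, 227.7], [261.2, 214.6], [260.5, 230.5]]
[74, 73, 70, 73, 75, 63, 45, 44, 61, 101, 137, 152, 155, 157, 158, 157, 155, 158, 155, 155, 158, 159] [75, 76, 69, 59, 41, 42, 71, 115, 146, 155, 159, 155, 157, 156, 158, 158, 159, 159, 153, 157, 158, 160] [44, 63, 69, 77, 75, 74, 74, 66, 54, 31, 55, 96, 134, 153, 157, 161, 164, 166, 170, 175, 176, 175]
```

Emit:
carry_out(increments=[0,0,2,0,0,0,0,0,0,0,0,0])

```text
time_s: 15.7
position: [0.5782, -0.088, 0.0546]
ee_rot: [[0.064, 0.998, -0.0], [0.998, -0.064, -0.0], [-0.0, -0.0, -1.0]]
contact_force: [-0.5, 0.2, 0.6]
grip_width: 0.001
grasp_force: 0.0
```

Emit:
carry_out(increments=[0,0,2,0,0,0,0,0,0,0,0,0])

```text
time_s: 15.9
position: [0.5781, -0.088, 0.0525]
ee_rot: [[0.064, 0.998, -0.0], [0.998, -0.064, -0.0], [-0.0, -0.0, -1.0]]
contact_force: [-0.4, 0.6, 0.6]
grip_width: 0.009
grasp_force: 0.0
```

Emit:
carry_out(increments=[0,0,2,0,0,0,0,0,0,0,0,0])

```text
time_s: 16.1
position: [0.5781, -0.088, 0.0504]
ee_rot: [[0.064, 0.998, -0.0], [0.998, -0.064, -0.0], [-0.0, -0.0, -1.0]]
contact_force: [0.3, -0.6, -0.1]
grip_width: 0.004
grasp_force: 0.0
```

Run:
```python
from h import *
w=snap('wrist','w8'); s=snap('scene','s8'); t=snap('top','t8')
gw=cv2.cvtColor(w['pixels'],cv2.COLOR_RGB2GRAY).astype(int)
u=np.array([np.cos(np.radians(-93.7)),np.sin(np.radians(-93.7)),0]); v=np.array([-u[1],u[0],0])
for z in(.066,.056,.05):
    L=np.array([.5794,-.088,z]); print(z,proj(w,[L-u*.018,L+v*.021,L-v*.021]).round(1).tolist())
print([i for i in range(250,390) if (gw[222,i]<90)!=(gw[222,i-1]<90)],[i for i in range(140,300) if (gw[i,322]<90)!=(gw[i-1,322]<90)])
print(gw[225:275:3,319],gw[225:275:3,312],gw[225:275:3,326])
for n in('s6','s7','s8'):
    g=cv2.cvtColor(np.load(f'pics/{n}.npz')['pixels'],cv2.COLOR_RGB2GRAY).astype(int)
    print(n,[[i for i in range(215,250) if (g[i,x]<100)!=(g[i-1,x]<100)] for x in(246,250,256,262,266)], [[int(x) for x in g[226,258:276]]])
print(proj(t,[sensors.get_state()['position'],[.5805,-.07,.066]]))
```

```text
0.066 [[321.2, 210.1], [358.1, 240.1], [284.1, 240.0]]
0.056 [[321.1, 204.3], [356.3, 233.0], [285.7, 233.0]]
0.05 [[321.0, 201.1], [355.3, 229.1], [286.6, 229.1]]
[286, 359] [206]
[40 44 40 39 39 41 34 38 38 30 27 34 34 32 35 28 29] [ 42  40  38  39  56 105 105 104 103 101 102  97  97  95  93  89  87] [ 40  40  39  43  56 110 111 111 108 107 107 105 102  97  98  98  95]
s6 [[218, 229, 248], [217, 234, 247], [215, 231], [217, 229], [225, 227]] [[35, 45, 36, 36, 32, 40, 37, 54, 88, 138, 154, 157, 159, 155, 158, 160, 159, 159]]
s7 [[229, 249], [234, 247], [231], [229], [227]] [[60, 62, 56, 49, 41, 38, 41, 56, 91, 139, 154, 159, 159, 159, 161, 162, 159, 157]]
s8 [[229, 249], [234, 247], [231], [229], [227]] [[69, 73, 70, 71, 67, 62, 62, 66, 93, 136, 151, 155, 158, 161, 159, 165, 162, 164]]
[[394.69318781 193.94960626]
 [386.83557858 191.85228142]]
```

Emit:
carry_out(increments=[5,0,0,0,0,0,4,0,0,0,0,0,0,0,2,0,0,0,0,0,0,0,0,0])

```text
time_s: 16.65
position: [0.5787, -0.0787, 0.0485]
ee_rot: [[0.063, 0.998, -0.0], [0.998, -0.063, 0.0], [-0.0, -0.0, -1.0]]
contact_force: [-0.0, -0.3, 0.4]
grip_width: 0.002
grasp_force: 0.0
```

Emit:
carry_out(increments=[0,0,1,0,0,0,0,0,1,0,0,0,0,0,0,0,0,0])

```text
time_s: 16.95
position: [0.5787, -0.0791, 0.0465]
ee_rot: [[0.064, 0.998, -0.0], [0.998, -0.064, -0.0], [-0.0, -0.0, -1.0]]
contact_force: [-1.0, -0.0, -0.3]
grip_width: 0.005
grasp_force: 0.0
```

Emit:
carry_out(increments=[0,0,1,0,0,0,0,0,1,0,0,0,0,0,0,0,0,0])

```text
time_s: 17.25
position: [0.5787, -0.079, 0.0445]
ee_rot: [[0.064, 0.998, -0.0], [0.998, -0.064, -0.0], [-0.0, -0.0, -1.0]]
contact_force: [-0.5, -0.1, 0.3]
grip_width: 0.007
grasp_force: 0.0
```

Emit:
carry_out(increments=[0,0,1,0,0,0,0,0,1,0,0,0,0,0,0,0,0,0])

```text
time_s: 17.55
position: [0.5788, -0.079, 0.0426]
ee_rot: [[0.064, 0.998, -0.0], [0.998, -0.064, -0.0], [-0.0, -0.0, -1.0]]
contact_force: [-0.3, 0.3, 0.3]
grip_width: 0.007
grasp_force: 0.0
```

Run:
```python
from h import *
w=dict(np.load('pics/w8.npz')); w9=snap('wrist','w9'); t9=snap('top','t9'); s9=snap('scene','s9')
for z in(.0504,.066,.075,.085): print(z,ray(w,(312,237.5),z),ray(w,(326,237.5),z))
g=cv2.cvtColor(w9['pixels'],cv2.COLOR_RGB2GRAY).astype(int)
print('tip row',[i for i in range(140,300) if (g[i,322]<90)!=(g[i-1,322]<90)],[i for i in range(250,390) if (g[222,i]<90)!=(g[222,i-1]<90)], [i for i in range(210,300) if (g[i,312]<75)!=(g[i-1,312]<75)])
for z in(.066,.056): print(z,proj(w9,[[.5805,-.0707,z],[.6,-.088,z],[.558,-.088,z]]).round(1).tolist())
for n in('s8','s9'):
    g=cv2.cvtColor(np.load(f'pics/{n}.npz')['pixels'],cv2.COLOR_RGB2GRAY).astype(int)
    print(n,[[i for i in range(215,250) if (g[i,x]<100)!=(g[i-1,x]<100)] for x in(246,250,256,262,266)])
a=np.load('pics/t8.npz')['pixels']; b=t9['pixels']; g=cv2.cvtColor(b,cv2.COLOR_RGB2GRAY)
print(g[170:216:3,380:424:3])
```

```text
0.0504 [ 0.57358586 -0.09302942  0.0504    ] [ 0.58217821 -0.09358187  0.0504    ]
0.066 [ 0.57434438 -0.08609751  0.066     ] [ 0.58225054 -0.08660585  0.066     ]
0.075 [ 0.57478198 -0.08209833  0.075     ] [ 0.58229227 -0.08258122  0.075     ]
0.085 [ 0.57526821 -0.0776548   0.085     ] [ 0.58233864 -0.0781094   0.085     ]
tip row [225] [] [226, 238, 278]
0.066 [[321.2, 232.0], [358.3, 258.8], [282.6, 263.2]]
0.056 [[321.0, 225.0], [356.4, 250.7], [284.3, 254.9]]
s8 [[229, 249], [234, 247], [231], [229], [227]]
s9 [[218, 229, 249], [234, 247], [231], [229], [228]]
[[ 38 106  48  45  41  28  23  24  33  57  44  41  40  42  73]
 [ 38  86  55  41  40  39  25  27  30  50  45  40  40  41  74]
 [ 36  64  58  40  42  42  26  33  28  47  48  40  41  39  67]
 [ 36  52  89  46  39  42  41  24  28  46  46  40  42  40  56]
 [ 66  99 120  62  39  42  40  39  40  45  42  41  40  40  40]
 [ 44  68 161 112  59  38  41  43  42  39  42  40  42  43  39]
 [ 34  73 163 127 100  60  39  40  39  42  43  42  42  43  43]
 [ 35  73 163 163 118 112  61  53  37  39  42  39  38  41  41]
 [ 34  76 162 162 162 152  83 104  67  56  42  40  42  40  41]
 [ 34  82 163 162 162 164 127  87  73  84  71  41  41  39  40]
 [109 110 163 163 162 162 161 163 163 163 164 107  36  40  41]
 [154  84 140 148 149 154 154 161 161 162 162 162  61  40  40]
 [155  85  51 127  91  92  91  91  90  92  91  91  90  42  42]
 [156  86  37  47  50  56  62  66  66  73  75  76 159 153  61]
 [154  87  34  38  37  41  39  38  38  40  41  34 158 170 168]
 [154  86  33  41  40  40  39  39  37  37  38  36 160 168 171]]
```

Emit:
carry_out(increments=[3,0,0,0,0,0,0,0,1,0,0,0,0,0,1,0,0,0,0,0,0,0,0,0])

```text
time_s: 18.1
position: [0.5789, -0.076, 0.0405]
ee_rot: [[0.064, 0.998, -0.0], [0.998, -0.064, -0.0], [-0.0, -0.0, -1.0]]
contact_force: [-0.1, 0.4, -0.0]
grip_width: 0.003
grasp_force: 0.0
```

Emit:
carry_out(increments=[0,0,1,0,0,0,0,0,1,0,0,0,0,0,0,0,0,0])

```text
time_s: 18.4
position: [0.579, -0.076, 0.0385]
ee_rot: [[0.064, 0.998, -0.0], [0.998, -0.064, 0.0], [-0.0, -0.0, -1.0]]
contact_force: [0.5, 0.4, -0.6]
grip_width: 0.002
grasp_force: 0.0
```

Emit:
carry_out(increments=[0,0,1,0,0,0,0,0,1,0,0,0,0,0,0,0,0,0])

```text
time_s: 18.7
position: [0.5789, -0.076, 0.0365]
ee_rot: [[0.064, 0.998, -0.0], [0.998, -0.064, -0.0], [-0.0, -0.0, -1.0]]
contact_force: [0.0, -0.6, 0.1]
grip_width: 0.004
grasp_force: 0.0
```

Run:
```python
from h import *
w=snap('wrist','w10'); s=snap('scene','s10'); st=sensors.get_state(); print(st['position'],st['contact_force'])
g=cv2.cvtColor(w['pixels'],cv2.COLOR_RGB2GRAY).astype(int)
print('tip row',[i for i in range(140,300) if (g[i,322]<90)!=(g[i-1,322]<90)],[i for i in range(210,300) if (g[i,312]<75)!=(g[i-1,312]<75)])
for z in(.066,.056,.046): print(z,proj(w,[[.5805,-.0695,z]]).round(1).tolist())
for n in('s6','s8','s10'):
    g=cv2.cvtColor(np.load(f'pics/{n}.npz')['pixels'],cv2.COLOR_RGB2GRAY).astype(int)
    print(n,[[i for i in range(205,250) if (g[i,x]<100)!=(g[i-1,x]<100)] for x in(246,250,256,262,264,266,267)])
```

```text
[ 0.57903222 -0.07599567  0.03671365] [ 0.17327873  0.1652482  -0.25714994]
tip row [235] [235, 238, 278, 298, 299]
0.066 [[321.1, 239.7]]
0.056 [[320.9, 232.1]]
0.046 [[320.8, 225.3]]
s6 [[206, 218, 229, 248], [205, 217, 234, 247], [215, 231], [217, 229], [221, 228], [225, 227], []]
s8 [[229, 249], [234, 247], [231], [229], [228], [227], [225]]
s10 [[212, 218, 229, 249], [214, 216, 234, 247], [233], [231], [230], [230], [229]]
```

Run:
```python
from h import *
for n in('s6','s8','s10'):
    g=cv2.cvtColor(np.load(f'pics/{n}.npz')['pixels'],cv2.COLOR_RGB2GRAY).astype(int)
    print(n); [print(r,''.join('#%+-. '[min(5,int(x)//28)] for x in g[r,225:290])) for r in range(192,246,2)]
s=dict(np.load('pics/s10.npz')); p=np.array(sensors.get_state()['position'])
print('TCP + up 0..60', (proj(s,[p+[0,0,k] for k in(0,.02,.04,.06)])).round().tolist())
```

```text
s6
192               -+%%%%%%%%%%%%%%%%%%%%%%%+++++++++++++++-.         
194                -+%%%%%%%%%%%%%%%%++++++++++++++++++---.          
196                .-%%%%%%%%%%+++++++++++++++++++++--..             
198                 -+++%++++++++++++++++++++---...                  
200                 .-++++++++++++++++++---..                        
202                 .-++++++++++++---...                             
204                  .-+++++----..                                   
206                   .---...                           ..           
208                                                    ....          
210                                                                  
212                                                                  
214                              ..--+++-                            
216                        ...-+++%%%%%%+-.                          
218                   ..--++%%%%%%%%%%%%%+-.                         
220                  .+%%%%%%#%%%%%%%%%%%%+-.                        
222                   -%%%%%%%%%%%%%%%%%%%%+-. 
[... 3959 characters left out ...]
.              .-%%%%%%%+++++++++++++---...                 
230 ......               .-%%%%%%++++++++---...                      
232 .....                 .+%%+-------...                            
234 ...                     ..                                       
236                                                                  
238                                                                  
240                                                                  
242                                                                  
244                                                                  
TCP + up 0..60 [[262.0, 227.0], [262.0, 222.0], [261.0, 216.0], [260.0, 211.0]]
```

Run:
```python
from h import *
s=dict(np.load('pics/s10.npz')); w=dict(np.load('pics/w10.npz')); st=sensors.get_state(); p=np.array(st['position']); X,Y,Z=np.array(st['ee_rot']).T
for k in(.046,.066,.086,.106): print(k,proj(s,[p-Z*k+Y*.095+X*a for a in(-.0375,.0375)]).round(1).tolist(), proj(s,[p-Z*k+Y*.065+X*a for a in(-.0375,.0375)]).round(1).tolist())
R=cv2.Rodrigues(w['rvec'])[0]; o=-R.T@w['tvec'].ravel(); print('cam in tool mm',np.array([X,Y,Z])@(o-p)*1e3,'view in tool',np.array([X,Y,Z])@R[2], w['K'][0,0])
print(st['q'])
```

```text
0.046 [[260.2, 253.1], [292.7, 240.1]] [[255.1, 242.4], [287.1, 229.9]]
0.066 [[259.2, 247.8], [292.3, 234.8]] [[254.0, 237.1], [286.6, 224.5]]
0.086 [[258.1, 242.4], [291.8, 229.3]] [[252.9, 231.6], [286.1, 218.9]]
0.106 [[257.0, 236.8], [291.4, 223.6]] [[251.8, 225.9], [285.5, 213.1]]
cam in tool mm [  81.87607155   -0.39561988 -195.13056139] view in tool [-0.30120679  0.00118173  0.95355811] 345.5974559596279
[ 0.37767209  0.58781516 -0.48611232  1.80710744  0.35721481  0.83461378
 -0.34621762]
```

Emit:
carry_out(increments=[-3,0,0,0,0,0,0,0,1.5,0,0,0,0,0,1.5,0,0,0,0,0,0,0,0,0])

```text
time_s: 19.2
position: [0.5787, -0.079, 0.0334]
ee_rot: [[0.064, 0.998, -0.0], [0.998, -0.064, 0.0], [0.0, -0.0, -1.0]]
contact_force: [-0.1, 0.4, -0.2]
grip_width: 0.005
grasp_force: 0.0
```

Emit:
carry_out(increments=[0,0,1.5,0,0,0,0,0,1,0,0,0,0,0,0,0,0,0])

```text
time_s: 19.5
position: [0.5787, -0.0789, 0.031]
ee_rot: [[0.064, 0.998, -0.0], [0.998, -0.064, 0.0], [0.0, -0.0, -1.0]]
contact_force: [-0.4, 0.1, 0.1]
grip_width: 0.006
grasp_force: 0.0
```

Emit:
carry_out(increments=[0,0,1,0,0,0,0,0,1,0,0,0,0,0,0,0,0,0])

```text
time_s: 19.8
position: [0.5788, -0.079, 0.0291]
ee_rot: [[0.064, 0.998, -0.0], [0.998, -0.064, -0.0], [-0.0, -0.0, -1.0]]
contact_force: [-0.6, -0.5, -0.0]
grip_width: 0.008
grasp_force: 0.0
```

Emit:
carry_out(increments=[0,0,1,0,0,0,0,0,1,0,0,0,0,0,0,0,0,0])

```text
time_s: 20.1
position: [0.579, -0.0789, 0.0278]
ee_rot: [[0.064, 0.998, 0.0], [0.998, -0.064, -0.0], [-0.0, 0.0, -1.0]]
contact_force: [-2.7, 0.6, 7.9]
grip_width: 0.004
grasp_force: 4.1
```

Emit:
carry_out(increments=[0,0,1,0,0,0,0,0,1,0,0,0,0,0,0,0,0,0])

```text
time_s: 20.4
position: [0.579, -0.0789, 0.026]
ee_rot: [[0.064, 0.998, 0.0], [0.998, -0.064, -0.0], [-0.0, 0.0, -1.0]]
contact_force: [-3.7, -0.1, 10.1]
grip_width: 0.001
grasp_force: 5.1
```

Emit:
carry_out(increments=[0,0,1,0,0,0,0,0,1,0,0,0,0,0,0,0,0,0])

```text
time_s: 20.7
position: [0.579, -0.0789, 0.024]
ee_rot: [[0.064, 0.998, 0.0], [0.998, -0.064, -0.0], [-0.0, 0.0, -1.0]]
contact_force: [-3.5, -0.2, 9.8]
grip_width: 0.004
grasp_force: 4.7
```

```bash
cat > lev.py <<'E'
from h import *
import sys
n=sys.argv[1]; w=snap('wrist','w'+n); s=snap('scene','s'+n); st=sensors.get_state(); print(st['time_s'],st['position'],st['contact_force'],st['grasp_force'])
for m in('s6','s'+n):
    g=cv2.cvtColor(np.load(f'pics/{m}.npz')['pixels'],cv2.COLOR_RGB2GRAY).astype(int)
    print(m); [print(r,''.join('#%+-. '[min(5,int(x)//28)] for x in g[r,230:290])) for r in range(210,248,2)]
E
python3 lev.py 11
```

```text
20.8 [ 0.57899997 -0.07891814  0.02404188] [-3.06860489 -0.17519108  9.43227013] 4.736822216073051
s6
210                                                             
212                                                             
214                         ..--+++-                            
216                   ...-+++%%%%%%+-.                          
218              ..--++%%%%%%%%%%%%%+-.                         
220             .+%%%%%%#%%%%%%%%%%%%+-.                        
222              -%%%%%%%%%%%%%%%%%%%%+-.                       
224              .-%%%%%%%%%%%%%%%%%%%%+-                       
226 .             .-%%%%%%%%%%%%%%%%%%%%-.                      
228 .              .-%%%%%%%%%%%%%%%+-...                       
230 .               .-%%%%%%%%++-...                            
232 .                .+%%+--...                                 
234                    ...                                      
236                                                             
238                                                             
240                    
[... 739 characters left out ...]
%%%%%+++++++++++++.  
226                -%%%%%%%%%%%%%%%%%%%%%%%+++++++++++++---..   
228 .              .-%%%%%%%%%%%%%%%%%++++++++++++++--..        
230 .               .+%%%%%+++%%%++++++++++++----..             
232                  .+%%%%+++++++++++++---...                  
234                   .---.--+++++++--...                       
236                         .----..                             
238                          .                                  
240                                                             
242                                                             
244                                                             
246                    ..--.
```

Emit:
carry_out(increments=[0,0,2,0,0,0,0,0,2,0,0,0,0,0,2,0,0,0])

```text
time_s: 21.1
position: [0.5789, -0.079, 0.0176]
ee_rot: [[0.064, 0.998, 0.0], [0.998, -0.064, -0.0], [-0.0, 0.0, -1.0]]
contact_force: [-2.4, -0.7, 6.5]
grip_width: 0.006
grasp_force: 3.3
```

Emit:
carry_out(increments=[0,0,2,0,0,0,0,0,2,0,0,0,0,0,2,0,0,0])

```text
time_s: 21.4
position: [0.579, -0.0789, 0.012]
ee_rot: [[0.064, 0.998, 0.0], [0.998, -0.064, -0.0], [-0.0, 0.0, -1.0]]
contact_force: [-3.6, -0.9, 10.6]
grip_width: 0.006
grasp_force: 5.7
```

Emit:
carry_out(increments=[0,0,2,0,0,0,0,0,2,0,0,0,0,0,2,0,0,0])

```text
time_s: 21.7
position: [0.579, -0.0789, 0.0057]
ee_rot: [[0.064, 0.998, 0.0], [0.998, -0.064, -0.0], [-0.0, 0.0, -1.0]]
contact_force: [-2.1, 1.0, 8.2]
grip_width: 0.005
grasp_force: 4.2
```

```bash
python3 lev.py 12 | sed -n '1p;21,$p'
```

```text
21.8 [ 0.57894295 -0.07891359  0.00554528] [-2.67726953  0.43385114  7.8915218 ] 3.898833452258259
246                    ..--.                                    
s12
210           .-+%%%%%%%%%%++%%%%%%%%%%%%%%%%%%%%%%-.           
212            .-%%%%%%%%%%%%%%%%%%%%%%%%%%%++-+%%++-.....      
214             .-%%%%%%%%%%%%%%%%%%%%%%%+--...-+%%%++++++-.    
216              .-%%%+++%%%%%%%%%%%%+++++----+%%%%%%%%%%%+-.   
218               .-+%++++%%%%%%++++++++%%%%%%%%%%%%%%%%%%%%-.  
220                .++++++++%%%%%+%%%%%%%%%%%%%%%%%%%%%%%%%%%-. 
222                 ...--+++%%%%%%%%%%%%%%%%%%%%%%%%%%%%%%%%%+. 
224                .--+++%+%%%%%%%%%%%%%%%%%%%%%%%%%%%%%%%%%%+- 
226                -+%%%%%%%%%%%%%%%%%%%%%%%%%%%%%%%%%%%%%+++-. 
228 .              .-%%%%%%%%%%+%%%%%%%%%%%%%%%%%%%%%++++++++-. 
230 .               .+%%%%%%%%%%%%%%%+%%%%%%%%%%+++++++++++--.  
232                  .+%%%%%%%%%%%%%%%%%%%+++++++++++++--..     
234                   .+%%%%%%%%%%%%%++++++++++++---..          
236                    .+%%%++++++++++++++++---...              
238                     .++++++++++++++---..                    
240                         .-+++++--...                        
242                           .-...                             
244                                                             
246                    ..--.
```

Emit:
carry_out(increments=[0,0,2,0,0,0,0,0,2,0,0,0,0,0,2,0,0,0])

```text
time_s: 22.1
position: [0.5791, -0.0789, 0.0001]
ee_rot: [[0.064, 0.998, 0.001], [0.998, -0.064, -0.0], [-0.0, 0.001, -1.0]]
contact_force: [-4.6, -0.3, 12.7]
grip_width: 0.009
grasp_force: 6.6
```

Emit:
carry_out(increments=[0,0,2,0,0,0,0,0,1.5,0,0,0,0,0,0,0,0,0])

```text
time_s: 22.4
position: [0.579, -0.0789, -0.0039]
ee_rot: [[0.064, 0.998, 0.0], [0.998, -0.064, -0.0], [-0.0, 0.0, -1.0]]
contact_force: [-1.6, -0.2, 5.9]
grip_width: 0.004
grasp_force: 3.2
```

Emit:
carry_out(increments=[0,0,1,0,0,0,0,0,1,0,0,0,0,0,0,0,0,0])

```text
time_s: 22.7
position: [0.579, -0.079, -0.0058]
ee_rot: [[0.064, 0.998, 0.0], [0.998, -0.064, -0.0], [-0.0, 0.0, -1.0]]
contact_force: [-2.6, -0.9, 8.6]
grip_width: 0.005
grasp_force: 3.9
```

Emit:
carry_out(increments=[0,0,1,0,0,0,0,0,0,0,0,0])

```text
time_s: 22.9
position: [0.579, -0.079, -0.0067]
ee_rot: [[0.064, 0.998, 0.0], [0.998, -0.064, -0.0], [-0.0, 0.0, -1.0]]
contact_force: [-3.4, -0.1, 9.3]
grip_width: 0.004
grasp_force: 4.5
```

Emit:
carry_out(increments=[0,0,1,0,0,0,0,0,0,0,0,0])

```text
time_s: 23.1
position: [0.579, -0.0789, -0.0074]
ee_rot: [[0.064, 0.998, 0.0], [0.998, -0.064, -0.0], [-0.0, 0.0, -1.0]]
contact_force: [-4.0, -0.0, 11.5]
grip_width: 0.004
grasp_force: 5.8
```

Emit:
carry_out(increments=[0,0,0.5,0,0,0,0,0,0,0,0,0])

```text
time_s: 23.3
position: [0.5791, -0.0789, -0.0075]
ee_rot: [[0.064, 0.998, 0.001], [0.998, -0.064, -0.001], [-0.001, 0.001, -1.0]]
contact_force: [-4.6, 0.0, 15.9]
grip_width: 0.003
grasp_force: 7.9
```

Emit:
carry_out(increments=[0,0,0.3,0,0,0,0,0,0,0,0,0,0,0,0,0,0,0,0,0,0,0,0,0])

```text
time_s: 23.7
position: [0.5792, -0.0789, -0.0076]
ee_rot: [[0.064, 0.998, 0.001], [0.998, -0.064, -0.001], [-0.001, 0.001, -1.0]]
contact_force: [-5.9, 0.1, 18.6]
grip_width: 0.01
grasp_force: 9.1
```

```bash
python3 lev.py 13 | sed -n '1p;22,$p'
python3 - <<'E'
from h import *
a,b=[np.load(f'pics/{n}.npz')['pixels'].astype(int) for n in('s6','s13')]
print('jar change',np.abs(a-b)[205:262,155:200].mean(), 'ref',np.abs(a-b)[300:350,20:80].mean())
print('bystanders',np.abs(a-b)[110:300,320:480].mean())
E
```

```text
23.8 [ 0.57909866 -0.07888801 -0.00764805] [-6.01888321 -0.53924055 18.33237244] 9.132582759484649
s13
210          .-+%%++%%%%%%%%%%%%%%%%%%%%%%++%%%%%%%+.           
212           .-%%%%%%%%%%%%%%%%%%%%%%%%%%%%%%%%%%%+.           
214            .-+%%%%%%%%%+%%%%%%%%%%%%%%%%%%%%%%%-.           
216             .-%%%%%%%%%%+%%%%%%%%%%%%%%%++--+%%+-.....      
218              .-+%%%%%%%%%%%%%%%%%%%%%++.. ..-+%%%+++++-.    
220               .-%%%++++%%%%%%%%%%++++++---++%%%%%%%%%%%+-   
222                .-%%++-++%%%%%++++++%%%%%%%%%%%%%%%%%%%%%+-  
224                 .-++++++%%%%%%%%%%%%%%%%%%%%%%%%%%%%%%%%%+. 
226                  .-++++++%%%%%%%%%%%%%%%%%%%%%%%%%%%%%%%%%- 
228 .               .+%%%%%%%%%%%%%%%%%%%%%%%%%%%%%%%%%%%%%%%+-.
230 .               .+%%%%%%%%%%%%%%%%%%%%%%%%%%%%%%%%%%%%++++- 
232                  .+%%%%%%%%%+%%%%%%%%%%%%%%%%%%%+++++++++-. 
234                   .+%%%%%%%%%%%%%%%%%%%%%%%+++++++++++---.  
236                    .+%%%%%%%%%%%%%%%%%%+++++++++++--..      
238                     -+%%+%%%%%%%%++++++++++++--...          
240                      -%%++++++++++++++++---..               
242                       ...--++++++++--...                    
244                          .-++----..                         
246                    ..--.   ...                              
jar change 3.4669265756985057 ref 3.582777777777778
bystanders 3.54452850877193
```

Lever is at its stop, held with about 18 N; the jar and the bystanders have not moved.

```bash
python3 -c "
from plant import workorder
print(workorder.sign_off())"
```

```text
the job is handed in; nothing more can be done
None
```

The jar is seated cap-down in the mill well and released. The lever was then pressed to its firm end stop (about 36 mm) and is still held there at about 18 N, with the other jars unmoved; the job was handed in at about 24 s, and sign-off returned no verdict.

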